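# Register a drawer-pull blank in the drilling jig

## Robot

A 6-joint arm with a two-finger parallel gripper is mounted at the origin on the work surface; the furniture and walls round the work are solid. World frame = base frame: x ahead of the robot, y to its left, z up, the work surface at z = 0. Lengths are in m, angles in rad, forces in N, time in s.
With the tool pointing down it reaches from about 0.375 to 0.975 m from the base axis. Payload 3.8 kg.
Tool frame: the origin (TCP) lies midway between the tips of the shut fingers; the grasp point (between the pads) lies 19 mm behind it (manip.grasp_offset is the distance from the TCP to the grasp point, in m); z points along the fingers, y is the line along which they close (so a half turn about z gives the same grasp; the last joint's range is limited). The gripper opens to 88 mm and grips with 3 to 60 N. Pads are 18 mm wide; open, the fingers measure 123 mm over their backs; the gripper's body (75 mm by 187 mm) begins 45 mm behind the grasp point.
Start: joints at [-1.294, 0.264, 1.604, -0, 1.274, -0.037], TCP at [0.208, -0.642, 0.239] pointing down, gripper open.
Joint ranges: [-2.63, 2.63], [-0.94, 2.18], [0.31, 2.57], [-1.31, 4.45], [0, 2.66], [-2.55, 2.55]. Speed limits (rad/s): [2.57, 2.57, 3.14, 3.14, 3.14, 3.14].

## Interface

Orientations are given as a rotation vector (axis times angle).
In Python, from rig import manip gives the robot as it stands.
- The arm moves only by the shell command python3 -m inch 'ROWS'. ROWS is text: rows parted by semicolons, each of 7 numbers parted by spaces: the shift along the tool's x, y, z in cm, then the turn, a rotation vector about the tool's x, y, z in rad, then the opening, from 0 (shut) to 1 (fully open). In form: x y z wx wy wz grip; .... A call has 1 to 5 rows; each row is the pose to reach, as a shift and turn from the pose commanded when the call began, along the tool's axes at that moment; what a row does not reach only later rows make up. A row lasts 1/8 s, in which the tool goes at most 62.5 mm and 10.7 degrees, less where a joint would pass 70% of its speed; a pose out of reach is approached as far as the arm can. A call with a gripper value outside its range is refused whole. The fingers move at their own pace and stop on an object; the grip force is fixed at half the most. Time passes only in rows, so rows that repeat a pose let the fingers close. It gives the time, the measured TCP pose, the force, the opening and the grip force at its end, in the units of the state.
- manip.get_state(): the state, without advancing time (a new reading comes with each control period).
- manip.grab_frame(name): name is "scene" or "top" or "wrist"; returns the picture (384x512x3 uint8, red, green, blue); there is no depth.
- manip.get_calibration(name): a dict with "camera_matrix" (3x3 intrinsics, pixels), "eye" and "attitude" of the camera in the world. Camera axes: x right, y up, looking along -z (the intrinsics and any distortion apply to the point x, -y, -z); pixel columns grow to the right and rows downward; lengths in m; the calibration is good to about 2 mm. A picture is of the moment at which its call begins: read the wrist's pose just before it. get_calibration takes no time and is no camera call; for the wrist camera it gives the pose at the moment of the call.
- manip.job_done(): hands the job in; it is judged then, once.
Trained networks look in the newest picture that a camera, given by its name, has taken for a name from the list of things; names that differ only in an ending like _2 or _b are one class to them, and where a whole thing is asked for, a point or a joint stands for the part that bears it (a point fixed in the world has none). Each returns a list of dicts, best first, with "confidence" (0 to 1); they miss things now and then, are a little off and sometimes report something else, mostly with a low value. They report only what shows in the picture. A call takes as long as a camera call.
- manip.find_in(camera, target): "rect" ([centre column, centre row, width, height] as shares, 0 to 1, of the picture: columns of its width, rows of its height, round what is visible of it).
- manip.regions_of(camera, target): "region" (384x512 bool, what is visible of it) and "rect" ([centre column, centre row, width, height] as shares, 0 to 1, of the picture: columns of its width, rows of its height, round what is visible of it).
The state is a dict: "t": time; "q": joint angles; "joint_vel": joint speeds; "tau": joint torques, N m; "eef_pos": TCP position; "tcp_rot": TCP orientation; "ft_force": force on the tool from outside, world axes, zero at the start; "torque": the same for the moment, N m; "gripper_width": finger opening in m; "finger_force": force on a finger pad.
Only numpy, scipy, OpenCV 4.12 (cv2) and the standard library are available. Lean on these libraries where they do the work, as an engineer would, in place of code of your own. Each camera call takes 0.05 s, during which the arm holds its last target. There are 200 camera calls.

## Task

The dark wooden drawer-pull blank leaning on the sloping rack is to be drilled: take it off the rack, lay it flat in the drilling jig and push it fully home under the bush plate, one long edge flush along the back fence and its end against the end stop. Let go of it and leave the roll of masking tape and the paint tin where they stand.

Things in the scene. Friction and masses are not known exactly. Their poses are not given: they have to be found in the camera images.
- blank: The workpiece: a loose dark brown wooden bar, 45 mm wide (its x) x 150 mm long (its y) x 24 mm thick (its z), 0.1 to 0.18 kg, two thin white lines across its upper face; origin at its centre. At the start it lies face down on the rack's sloping board, its long axis level across the slope, its lower long edge against two pegs; its x points up the slope, its z out of the board.
- rack: Fixed sloping plywood rack, 120 x 170 mm on the bench. Origin: centre of its underside on the bench; x to its high side (turned to the wall at the left), y along its width, z up. The board, 130 mm along the slope x 170 mm, rises towards +x at 30 degrees from level; its upper face is 45 mm above the bench at the low edge, 110 mm at the high edge.
- rack_seat (a point): Middle of the rack board's upper face, 78 mm above the bench; axes as the rack's. The blank starts over this point, within 12 mm along y. Two pegs (10 mm thick, standing 18 mm square out of the board) at y = +-55 mm, 27.5 mm down the slope from here, hold its lower edge; between them that edge is free for a finger.
- jig: Fixed drilling jig. Origin: centre of its underside on the bench; x to its back fence (away from the robot), y to its end stop (left seen from the robot), z up. Plywood base 130 (x) x 180 (y) x 12 mm. Aluminium fence along the whole 180 mm, face at x = +40 mm; aluminium end stop, face at y = +75 mm, from x = -10 to +40 mm; both 18 mm high above the base.
- jig_corner (a point): Inner corner of the jig, where fence face, stop face and the top of the base (12 mm above the bench) meet; axes as the jig's. Fully home, the blank lies flat, long axis along the jig's y, its centre at x = -22.5, y = -75, z = +12 mm from here.
- jig_bush (a point): Top centre of the brass drill bush, 57 mm above the bench; axes as the jig's. It stands on a steel plate that bridges the corner of fence and stop: from 25 mm before the fence face and 47 mm before the stop face to beyond both. The plate's underside is 29 mm above the base, so the 24 mm thick blank must be slid in under it, not lowered in.
- masking_tape: To be left where it stands (loose): roll of cream masking tape lying flat, 82 mm across, 24 mm high. Origin at the centre of its underside.
- paint_tin: To be left where it stands (loose): small red and white paint tin, 77 mm across, 78 mm high. Origin at the centre of its underside.

How it is judged:
At the end, for the whole second after the job is handed in: The blank lies flat on the jig's base at rest, registered in the corner: its long edge within 2.5 mm of the back fence and parallel to it within 0.02 rad, its end within 2.5 mm of the end stop (x of blank in the frame of jig_corner between -0.025 and -0.019 m and y of blank in the frame of jig_corner between -0.0775 and -0.071 m and z of blank in the frame of jig_corner between 0.009 and 0.015 m and angle between the x axis of blank and the x axis of jig, either way round below 0.02 rad and linear speed of blank below 0.01 m/s and angle between the z axis of blank and the z axis of jig, either way round below 0.03 rad); the robot touches nothing.
It fails at once if the masking tape is shifted by more than 30 mm (distance of masking_tape from where it was at the start of the episode above 0.03 m).
It fails at once if the paint tin is shifted by more than 30 mm (distance of paint_tin from where it was at the start of the episode above 0.03 m).
It also fails if it takes over 67 s, if anything falls off the work surface, if the arm or the gripper's body presses on something with over 40 N, if the wrist force passes 120 N, or if a joint passes its speed limit or range.

## Working session

There is one attempt and no reset: what is moved stays moved. The work goes in short steps, Python scripts to look and compute and a shell command to move; the robot and the scene stay as the last step left them, time stands still between calls to the robot, and variables do not carry over. Pictures are saved under pics/ and viewed, at most 10 in all, crops included, and the job is handed in when it is done.

```bash
ls; mkdir -p pics
cat > h.py <<'E'
import numpy as np,cv2
from rig import manip
from scipy.spatial.transform import Rotation as R
def cal(n):
    c=manip.get_calibration(n); K=np.array(c["camera_matrix"]); e=np.array(c["eye"]); a=np.array(c["attitude"])
    A=a if a.shape==(3,3) else (R.from_rotvec(a).as_matrix() if a.size==3 else R.from_quat(a).as_matrix())
    return K,e,A
def proj(n,P):
    K,e,A=cal(n); p=(np.atleast_2d(P)-e)@A; p=p*[1,-1,-1]; u=p@K.T; return u[:,:2]/u[:,2:]
def back(n,uv,z):
    K,e,A=cal(n); d=np.c_[np.atleast_2d(uv),np.ones(len(np.atleast_2d(uv)))]@np.linalg.inv(K).T
    d=(d*[1,-1,-1])@A.T; return e+d*((z-e[2])/d[:,2])[:,None]
def shot(n,f=None):
    im=manip.grab_frame(n)
    if f: cv2.imwrite(f"pics/{f}.png",im[:,:,::-1])
    return im
E
python3 - <<'E'
from h import *
a=shot("scene"); b=shot("top")
cv2.imwrite("pics/st.png",np.vstack([a,b])[:,:,::-1][:, :] if 0 else cv2.resize(np.hstack([a,b])[:,:,::-1],(800,300)))
cv2.imwrite("pics/top.png",cv2.resize(b[:,:,::-1],(800,600)))
for n in ("scene","top"):
    c=manip.get_calibration(n); print(n,c)
    for t in ("blank","rack","jig","masking_tape","paint_tin","jig_bush"):
        print(t,[(np.round(r["rect"],3),round(r["confidence"],2)) for r in manip.find_in(n,t)][:2])
s=manip.get_state();print(s["eef_pos"],R.from_rotvec(s["tcp_rot"]).as_matrix().round(3))
E
```

```text
pics
scene {'camera_matrix': array([[450.55657351,   0.        , 249.79778727],
       [  0.        , 450.55657351, 194.37940908],
       [  0.        ,   0.        ,   1.        ]]), 'eye': array([-0.12265446,  0.58644946,  0.85735143]), 'attitude': array([ 0.38512447, -0.9165776 , -2.15587323])}
blank [(array([0.409, 0.512, 0.064, 0.138]), 0.85)]
rack [(array([0.402, 0.54 , 0.116, 0.204]), 0.75)]
jig [(array([0.61 , 0.455, 0.146, 0.142]), 0.93)]
masking_tape [(array([0.478, 0.708, 0.068, 0.09 ]), 0.62)]
paint_tin [(array([0.368, 0.741, 0.079, 0.125]), 0.98)]
jig_bush [(array([0.605, 0.456, 0.146, 0.138]), 0.55)]
top {'camera_matrix': array([[389.70302807,   0.        , 251.13619124],
       [  0.        , 389.70302807, 189.11877391],
       [  0.        ,   0.        ,   1.        ]]), 'eye': array([0.28789513, 0.02433788, 0.9483396 ]), 'attitude': array([ 0.15424056, -0.10641613, -1.59228956])}
blank [(array([0.427, 0.398, 0.091, 0.162]), 0.74)]
rack [(array([0.423, 0.391, 0.155, 0.247]), 0.98)]
jig [(array([0.682, 0.485, 0.163, 0.234]), 0.82), (array([0.399, 0.626, 0.074, 0.093]), 0.39)]
masking_tape [(array([0.398, 0.629, 0.076, 0.088]), 0.91), (array([0.689, 0.484, 0.164, 0.234]), 0.38)]
paint_tin [(array([0.29 , 0.579, 0.085, 0.087]), 0.77)]
jig_bush [(array([0.687, 0.487, 0.164, 0.237]), 0.78)]
[ 0.2083676  -0.64205667  0.23876227] [[ 0.951  0.309  0.   ]
 [ 0.309 -0.951 -0.   ]
 [-0.     0.    -1.   ]]
```

View pics/st.png

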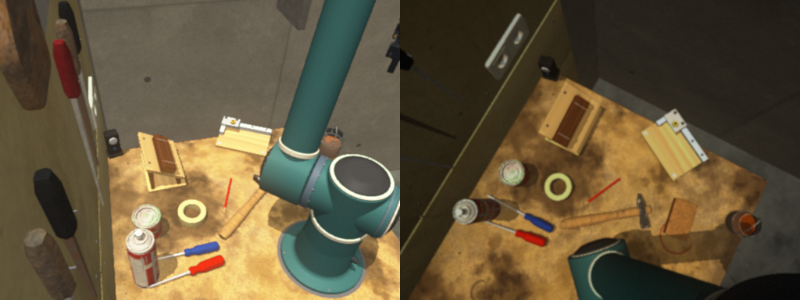

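View pics/top.png

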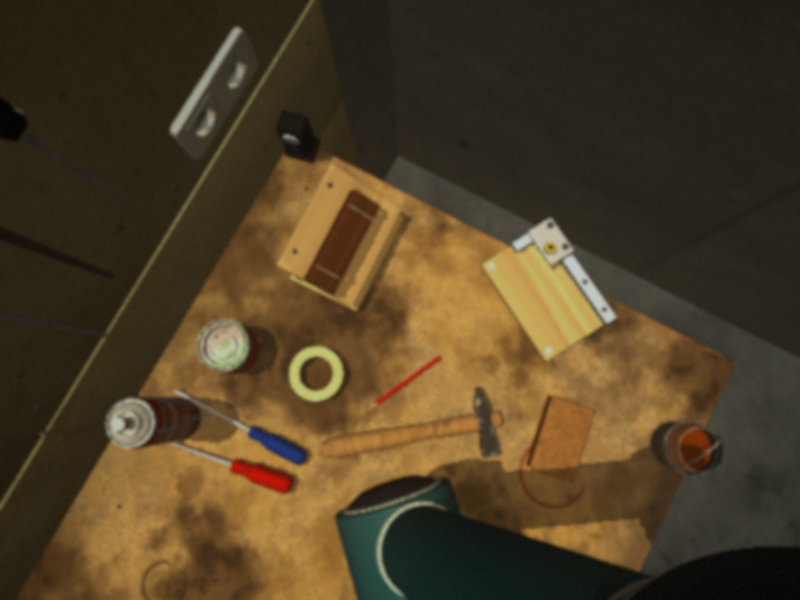

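Run:
```python
from h import *
s=.64
def b(uv,z): return back("top",np.array(uv)*s,z)
j=b([[484,265],[547,360]],.012); print("jig near L,R",j.round(4),np.linalg.norm(j[0]-j[1]))
d=j[0]-j[1]; yaw=np.arctan2(-d[0],d[1]); x=np.array([np.cos(yaw),np.sin(yaw),0]); y=np.array([-x[1],x[0],0])
o=j.mean(0)+.065*x; print("jig o",o,yaw, "corner",o+.04*x+.075*y)
print("bush chk",b([[550,247]],.057), "tip",R.from_matrix(np.c_[x,y,[0,0,1]]).as_euler('xyz'))
h=b([[335,158],[278,265]],.11); l=b([[408,212],[355,308]],.045)
print("rack hi",h.round(4),"lo",l.round(4),np.linalg.norm(h[0]-h[1]),np.linalg.norm(l[0]-l[1]),np.linalg.norm(h.mean(0)[:2]-l.mean(0)[:2]))
m=(h.mean(0)+l.mean(0))/2; dd=(h[0]-h[1]+l[0]-l[1]); 
print("seat",m,"ydir or -",dd/np.linalg.norm(dd),"x",(h.mean(0)-l.mean(0)))
# blank upper face corners, at height approx
print("blank ends", b([[348,192],[388,208]],.1).round(3), b([[310,282],[345,293]],.1).round(3))
print("tape",b([[316,374]],.024),"tin",b([[224,346]],.078))
print([ (k,np.round(v,3)) for k,v in manip.get_state().items()])
```

```text
jig near L,R [[ 0.4889 -0.0935  0.012 ]
 [ 0.3385 -0.1818  0.012 ]] 0.17436513891613092
jig o [ 0.44663918 -0.19366805  0.012     ] -1.0398199173605742 corner [ 0.53156768 -0.19018241  0.012     ]
bush chk [[ 0.50372909 -0.1871018   0.057     ]] tip [ 0.          0.         -1.03981992]
rack hi [[0.6334 0.1271 0.11  ]
 [0.4766 0.2094 0.11  ]] lo [[0.5686 0.0231 0.045 ]
 [0.4216 0.1067 0.045 ]] 0.17707794019922063 0.16910439896506588 0.11944568859752241
seat [0.52505239 0.11657564 0.0775    ] ydir or - [ 0.87774057 -0.4791362   0.        ] x [0.05989503 0.1033434  0.065     ]
blank ends [[0.585 0.11  0.1  ]
 [0.558 0.052 0.1  ]] [[0.453 0.165 0.1  ]
 [0.435 0.116 0.1  ]]
tape [[0.3254405  0.16908311 0.024     ]] tin [[0.36657107 0.29385465 0.078     ]]
[('t', np.float64(0.7)), ('q', array([-1.294,  0.264,  1.604, -0.   ,  1.274, -0.037])), ('joint_vel', array([ 0.001, -0.   , -0.   ,  0.   ,  0.001,  0.001])), ('tau', array([ 2.0000e-03, -5.0183e+01, -3.5715e+01,  7.3000e-02,  1.8000e-02,
       -0.0000e+00])), ('eef_pos', array([ 0.208, -0.642,  0.239])), ('tcp_rot', array([3.103, 0.491, 0.   ])), ('ft_force', array([ 1.826, -0.5  ,  0.927])), ('torque', array([-0.008, -0.012,  0.012])), ('finger_force', np.float64(0.0)), ('gripper_width', np.float64(0.088))]
```

```bash
cat >> h.py <<'E'
def frame(yv,zv):
    z=np.array(zv,float); z/=np.linalg.norm(z); y=np.array(yv,float); y-=z*(y@z); y/=np.linalg.norm(y)
    return np.c_[np.cross(y,z),y,z]
def rel(p,Rm):
    s=manip.get_state(); R0=R.from_rotvec(s["tcp_rot"]).as_matrix()
    d=R0.T@(np.array(p)-s["eef_pos"])*100; w=R.from_matrix(R0.T@Rm).as_rotvec()
    print("REL cm",d.round(2),"rv",w.round(3),"deg",np.degrees(np.linalg.norm(w)).round(1),"t",round(s["t"],2),"q",np.round(s["q"],2),"F",np.round(s["ft_force"],1))
def rack(yaw):
    x=np.array([np.cos(yaw),np.sin(yaw),0]); c,sn=np.cos(np.pi/6),.5
    n=-sn*x+[0,0,c]; up=c*x+[0,0,sn]; return up,np.array([-x[1],x[0],0]),n
E
python3 - <<'E'
from h import *
up,y,n=rack(1.07); rel(np.array([.525,.117,.078])+.17*n,frame(up,-n))
E
```

```text
REL cm [ 47.37 -56.59   1.35] rv [-0.261  0.606 -2.262] deg 135.0 t 0.7 q [-1.29  0.26  1.6  -0.    1.27 -0.04] F [ 1.8 -0.5  0.9]
```

```bash
python3 -m inch '3.7 -4.4 0 -0.02 0.047 -0.175 1; 7.3 -8.7 0 -0.04 0.094 -0.35 1; 11 -13 0 -0.06 0.14 -0.52 1; 14.6 -17.4 0 -0.08 0.187 -0.7 1; 18.2 -21.8 0.5 -0.1 0.233 -0.87 1'
python3 - <<'E'
from h import *
up,y,n=rack(1.07); rel(np.array([.525,.117,.078])+.17*n,frame(up,-n))
E
```

```text
t: 1.32
eef_pos: [0.3148, -0.3771, 0.2344]
tcp_rot: [2.528, 1.718, 0.368]
ft_force: [0.2, 0.2, 0.0]
gripper_width: 0.0882
finger_force: 0.0
REL cm [44.5  -0.55  8.24] rv [-0.16   0.373 -1.386] deg 82.8 t 1.32 q [-1.1  -0.12  2.04  0.26  1.2  -0.81] F [0.2 0.2 0. ]
```

```bash
python3 -m inch '5.6 0 1 -0.02 0.047 -0.173 1; 11.1 0 2 -0.04 0.094 -0.347 1; 16.7 0 3 -0.06 0.14 -0.52 1; 22.2 0 4 -0.08 0.187 -0.693 1; 27.8 0 5 -0.1 0.233 -0.866 1'
python3 - <<'E'
from h import *
up,y,n=rack(1.07); rel(np.array([.525,.117,.078])+.17*n,frame(up,-n))
E
```

```text
t: 1.95
eef_pos: [0.4246, -0.1169, 0.2306]
tcp_rot: [1.489, 2.56, 0.65]
ft_force: [0.7, -0.0, 0.1]
gripper_width: 0.088
finger_force: 0.0
REL cm [10.43 11.38  7.18] rv [-0.06  0.14 -0.52] deg 31.1 t 1.95 q [-0.67 -0.27  2.21  0.48  1.19 -1.36] F [ 0.7 -0.   0.1]
```

```bash
python3 -m inch '2.6 2.8 1.8 -0.02 0.047 -0.173 1; 5.2 5.7 3.6 -0.04 0.093 -0.347 1; 7.8 8.5 5.4 -0.06 0.14 -0.52 1; 10.4 11.4 7.2 -0.06 0.14 -0.52 1; 10.4 11.4 7.2 -0.06 0.14 -0.52 1'
python3 - <<'E'
from h import *
up,y,n=rack(1.07); rel(np.array([.525,.117,.078])+.17*n,frame(up,-n))
im=shot("wrist")
for t in ("blank","rack"):
    for r in manip.regions_of("wrist",t)[:2]:
        m=r["region"].astype(np.uint8); print(t,r["confidence"],m.sum(),cv2.minAreaRect(cv2.findNonZero(m)))
seat=np.array([.525,.117,.078]); g=im[:,:,::-1].copy()
P=[seat+a*up*.0225+b*y*.075+.024*n for a,b in((1,1),(1,-1),(-1,-1),(-1,1))]
P+=[seat+a*up*.065+b*y*.085 for a,b in((1,1),(1,-1),(-1,-1),(-1,1))]
for p in proj("wrist",P): print(p.round(1)); cv2.circle(g,tuple(int(v) for v in p),3,(0,0,255),1)
cv2.imwrite("pics/w1.png",g)
E
```

```text
t: 2.58
eef_pos: [0.4849, 0.0428, 0.2248]
tcp_rot: [0.726, 2.827, 0.759]
ft_force: [0.3, -0.3, -0.8]
gripper_width: 0.088
finger_force: 0.0
REL cm [ 0.04 -0.04 -0.07] rv [ 0.    -0.002 -0.003] deg 0.2 t 2.58 q [-0.32 -0.19  2.19  0.58  1.12 -1.64] F [ 0.3 -0.3 -0.8]
blank 0.61 6426 ((264.0, 157.0), (146.0, 48.0), 90.0)
rack 0.61 13413 ((256.08831787109375, 161.56210327148438), (150.0922088623047, 142.17257690429688), 89.09062194824219)
[284.   95.9]
[281.3 239.4]
[240.3 239.6]
[236.1  96.3]
[324.6  84.9]
[315.7 237.2]
[205.9 237.8]
[195.3  85.8]
```

View pics/w1.png

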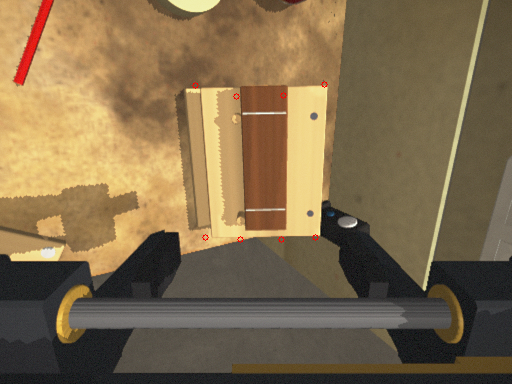

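Run:
```python
from h import *
from scipy.optimize import least_squares
B=np.array([[287,86],[287,231],[246,231],[241,86]]);K=np.array([[327,85],[321,237]])
def model(v):
    up,y,n=rack(v[2]); s=np.array([v[0],v[1],.078]); 
    return [s+a*up*.0225+(b*.075+v[3])*y+.024*n for a,b in((1,1),(1,-1),(-1,-1),(-1,1))]+[s+.065*up+b*.085*y for b in(1,-1)]
f=lambda v:(proj("wrist",model(v))-np.r_[B,K]).ravel()
r=least_squares(f,[.525,.117,1.07,0],x_scale=[.01,.01,.05,.01]); print(r.x,r.fun.reshape(-1,2).round(1))
up,y,n=rack(r.x[2]); s=np.array([r.x[0],r.x[1],.078])+y*r.x[3]
rel(s+.07*n,frame(up,-n)); rel(s+.003*n,frame(up,-n))
```

```text
[0.52930956 0.12130261 1.08922048 0.0107351 ] [[ 0.9 -0.4]
 [-0.2 -0.7]
 [-0.1  0.1]
 [-1.2  0.8]
 [ 0.8  0.6]
 [-0.5 -0.8]]
REL cm [ 0.99  0.66 10.32] rv [-0.     0.01  -0.022] deg 1.4 t 2.73 q [-0.32 -0.19  2.19  0.58  1.12 -1.64] F [0.4 0.5 0. ]
REL cm [ 1.06  0.66 17.02] rv [-0.     0.01  -0.022] deg 1.4 t 2.73 q [-0.32 -0.19  2.19  0.58  1.12 -1.64] F [0.4 0.5 0. ]
```

```bash
python3 -m inch '1 0.66 5 0 0.01 -0.022 1; 1 0.66 10 0 0.01 -0.022 1; 1 0.66 13 0 0.01 -0.022 1; 1.03 0.66 15 0 0.01 -0.022 1; 1.05 0.66 16.9 0 0.01 -0.022 1' && python3 -m inch '0 0 0 0 0 0 0; 0 0 0 0 0 0 0; 0 0 0 0 0 0 0; 0 0 0 0 0 0 0; 0 0 0 0 0 0 0'
```

```text
t: 3.35
eef_pos: [0.5193, 0.1237, 0.081]
tcp_rot: [0.7, 2.836, 0.76]
ft_force: [0.4, 0.0, 0.9]
gripper_width: 0.0883
finger_force: 0.0
t: 3.98
eef_pos: [0.5194, 0.1246, 0.0823]
tcp_rot: [0.697, 2.836, 0.761]
ft_force: [-2.2, -1.7, 3.3]
gripper_width: 0.0449
finger_force: 30.0
```

```bash
python3 -m inch '0 0 -3 0 0 0 0; 0 0 -7 0 0 0 0; 0 0 -12 0 0 0 0; 0 0 -15 0 0 0 0; 0 0 -15 0 0 0 0'
cat >> h.py <<'E'
def jig(c,yaw):
    x=np.array([np.cos(yaw),np.sin(yaw),0]); y=np.array([-x[1],x[0],0]); return np.array([c[0],c[1],.012]),x,y,frame(x,[0,0,-1])
E
python3 - <<'E'
from h import *
c,x,y,F=jig((.5316,-.1902),-1.04); rel(c-.055*x-.11*y+[0,0,.19],F)
E
```

```text
t: 4.6
eef_pos: [0.4858, 0.0573, 0.2139]
tcp_rot: [0.697, 2.832, 0.759]
ft_force: [0.3, 0.2, -1.6]
gripper_width: 0.0448
finger_force: 30.0
REL cm [ -5.08 -23.29 -12.09] rv [ 0.313 -0.553  2.071] deg 124.1 t 4.6 q [-0.29 -0.19  2.2   0.59  1.08 -1.64] F [ 0.3  0.2 -1.6]
```

```bash
python3 -m inch '-0.4 -2 -1 0.027 -0.047 0.177 0; -0.8 -4 -2 0.053 -0.094 0.353 0; -1.3 -6 -3.1 0.08 -0.141 0.53 0; -1.7 -8 -4.1 0.107 -0.188 0.707 0; -2.1 -10 -5.1 0.134 -0.236 0.883 0'
python3 - <<'E'
from h import *
c,x,y,F=jig((.5316,-.1902),-1.04); rel(c-.055*x-.11*y+[0,0,.19],F)
E
```

```text
t: 5.22
eef_pos: [0.4497, -0.0503, 0.2033]
tcp_rot: [1.966, 2.298, 0.501]
ft_force: [0.6, -0.2, -1.5]
gripper_width: 0.0446
finger_force: 30.0
REL cm [-13.71  -5.76  -3.87] rv [ 0.169 -0.315  1.183] deg 70.8 t 5.22 q [-0.38 -0.29  2.25  0.34  1.02 -0.69] F [ 0.6 -0.2 -1.5]
```

```bash
python3 -m inch '-2 -0.8 -0.5 0.025 -0.047 0.177 0; -4 -1.6 -1.1 0.05 -0.094 0.353 0; -6 -2.5 -1.7 0.076 -0.141 0.53 0; -8 -3.3 -2.2 0.101 -0.188 0.707 0; -10 -4.1 -2.8 0.126 -0.236 0.883 0'
python3 - <<'E'
from h import *
c,x,y,F=jig((.5316,-.1902),-1.04); rel(c-.055*x-.11*y+[0,0,.19],F)
E
```

```text
t: 5.85
eef_pos: [0.4218, -0.158, 0.2024]
tcp_rot: [2.852, 1.26, 0.137]
ft_force: [-0.0, -0.1, -0.9]
gripper_width: 0.0448
finger_force: 30.0
REL cm [-3.86  1.77 -0.14] rv [ 0.043 -0.08   0.301] deg 18.0 t 5.85 q [-0.45 -0.2   2.15  0.06  1.12  0.26] F [-0.  -0.1 -0.9]
```

```bash
python3 -m inch '-2 0.9 0 0.021 -0.04 0.15 0; -3.9 1.8 -0.1 0.043 -0.08 0.3 0; -3.9 1.8 -0.1 0.043 -0.08 0.3 0; -3.9 1.8 -0.1 0.043 -0.08 0.3 0'
python3 - <<'E'
from h import *
c,x,y,F=jig((.5316,-.1902),-1.04); rel(c-.055*x-.11*y+[0,0,.19],F)
g=shot("wrist")[:,:,::-1].copy()
P=[c,c-.15*y*0-.165*y,c-.165*y+[0,0,.018],c-.105*x+.015*y,c-.105*x-.165*y,c-.025*x-.047*y+[0,0,.029]]
for p in proj("wrist",P): print(p.round(1)); cv2.circle(g,tuple(int(v) for v in p),3,(0,0,255),1)
cv2.imwrite("pics/w2.png",g)
E
```

```text
t: 6.35
eef_pos: [0.4096, -0.1985, 0.2026]
tcp_rot: [3.027, 0.836, 0.005]
ft_force: [-0.3, -0.4, -1.6]
gripper_width: 0.0449
finger_force: 30.0
REL cm [-0.06 -0.05  0.06] rv [ 0.002 -0.003  0.008] deg 0.5 t 6.35 q [-0.51 -0.14  2.1   0.    1.18  0.52] F [-0.3 -0.4 -1.6]
[311.3  65.4]
[303.1 211. ]
[305.2 216.8]
[210.8  48.9]
[217.2 210.5]
[288.5 113. ]
```

View pics/w2.png

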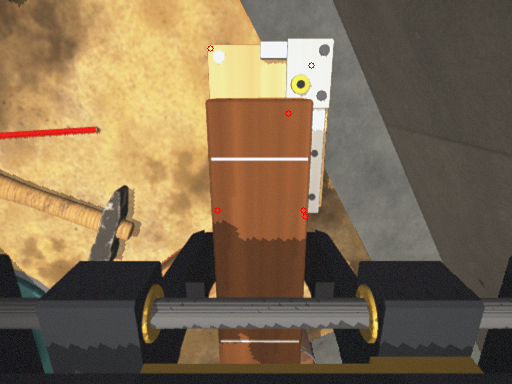

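```bash
python3 -m inch '0 -4 0 0 0 0 0; 0 -7 -1 0 0 0 0; 0 -7 -1 0 0 0 0; 0 -7 -1 0 0 0 0'
python3 - <<'E'
from h import *
g=shot("wrist"); print(manip.get_state()["eef_pos"])
cv2.imwrite("pics/w3.png",cv2.resize(g[0:260,200:512,::-1],None,fx=2.3,fy=2.3,interpolation=cv2.INTER_CUBIC))
E
```

```text
t: 6.9
eef_pos: [0.3746, -0.1395, 0.2138]
tcp_rot: [3.025, 0.833, 0.008]
ft_force: [0.4, 0.1, -1.5]
gripper_width: 0.0449
finger_force: 30.0
[ 0.37462669 -0.13974635  0.21374945]
```

View pics/w3.png

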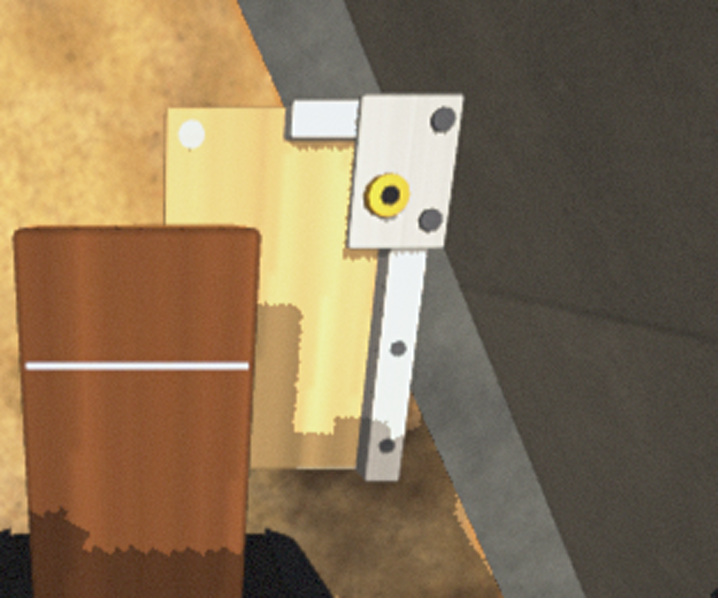

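```bash
cat > fit.py <<'E'
from h import *
from scipy.optimize import least_squares
px=np.array([[167,108],[292,137],[357,468],[365,480],[347,247]])/2.3+[200,0]
L=np.array([[-.105,.015,0],[-.05,0,.018],[0,-.165,0],[0,-.165,.018],[-.025,-.047,.034]])
def f(v):
    c,x,y,F=jig(v[:2],v[2]); return (proj("wrist",c+L[:,:1]*x+L[:,1:2]*y+L[:,2:]*[0,0,1])-px).ravel()
r=least_squares(f,[.53,-.19,-1.04],x_scale=[.01,.01,.05]); print(r.x.round(4).tolist(),r.fun.reshape(-1,2).round(1).tolist())
c,x,y,F=jig(r.x[:2],r.x[2])
B=(np.array([[14,228],[260,228]])/2.3+[200,0]); print("blank far top corners",B)
s=manip.get_state();Rm=R.from_rotvec(s["tcp_rot"]).as_matrix();print("yaw err blank vs jig",R.from_matrix(Rm.T@F).as_rotvec())
for h in(.06,.005): rel(c-.056*x-.1*y+[0,0,h],F)
E
python3 fit.py
```

```text
[0.5342, -0.1844, -1.0292] [[-0.4, -0.6], [-0.4, -0.0], [-0.5, 0.2], [0.7, 0.3], [0.6, 0.3]]
blank far top corners [[206.08695652  99.13043478]
 [313.04347826  99.13043478]]
yaw err blank vs jig [ 0.00521167 -0.00337296 -0.00477542]
REL cm [ 1.35  6.37 14.21] rv [ 0.005 -0.003 -0.005] deg 0.4 t 6.95 q [-0.42 -0.27  2.18 -0.    1.22  0.61] F [-0.4 -0.5 -1. ]
REL cm [ 1.34  6.34 19.71] rv [ 0.005 -0.003 -0.005] deg 0.4 t 6.95 q [-0.42 -0.27  2.18 -0.    1.22  0.61] F [-0.4 -0.5 -1. ]
```

```bash
python3 -m inch '1.35 4 5 0.005 -0.003 -0.005 0; 1.35 6.35 10 0.005 -0.003 -0.005 0; 1.35 6.35 15 0.005 -0.003 -0.005 0; 1.35 6.35 18 0.005 -0.003 -0.005 0; 1.35 6.35 19.4 0.005 -0.003 -0.005 0'; python3 -m inch '0 0 0.2 0 0 0 0; 0 0 0.4 0 0 0 0'
python3 - <<'E'
from h import *
c,x,y,F=jig((.5342,-.1844),-1.0292); rel(c-.056*x-.1*y+[0,0,.005],F)
E
```

```text
t: 7.58
eef_pos: [0.4179, -0.1876, 0.0176]
tcp_rot: [-3.024, -0.838, 0.005]
ft_force: [0.7, 0.2, -1.4]
gripper_width: 0.0447
finger_force: 30.0
t: 7.82
eef_pos: [0.4203, -0.1884, 0.017]
tcp_rot: [3.027, 0.839, 0.002]
ft_force: [-0.3, 0.7, 8.7]
gripper_width: 0.0448
finger_force: 30.0
REL cm [-0.04 -0.07 -0.  ] rv [ 0.001 -0.001 -0.001] deg 0.1 t 7.83 q [-0.48  0.12  2.24  0.    0.78  0.55] F [-0.3  0.7  8.7]
```

```bash
python3 -m inch '0 0 -0.5 0 0 0 0; 1 -0.05 -0.5 0 0 0 0; 2.05 -0.05 -0.4 0 0 0 0; 2.05 -0.05 -0.1 0 0 0 0; 2.05 -0.05 0 0 0 0 0'; python3 -m inch '0 0 0 0 0 0 0.68; 0 0 0 0 0 0 0.68; 0 0 0 0 0 0 0.68;0 0 -4 0 0 0 0.68;0 0 -9 0 0 0 0.68'; python3 -m inch '0 -2 -5 0 0 0 0; -4 -4 -6 0 0 0 0;-4 -4 -6 0 0 0 0;-4 -4 -6 0 0 0 0'
python3 - <<'E'
from h import *
c,x,y,F=jig((.5342,-.1844),-1.0292); rel(c-.098*x-.079*y+[0,0,.008],F)
g=shot("wrist","w4")
E
```

```text
t: 8.45
eef_pos: [0.4373, -0.1763, 0.0169]
tcp_rot: [-3.026, -0.84, -0.0]
ft_force: [-3.2, 4.1, 13.6]
gripper_width: 0.0447
finger_force: 30.0
t: 9.07
eef_pos: [0.4351, -0.1761, 0.1056]
tcp_rot: [-3.024, -0.838, 0.005]
ft_force: [0.5, -0.0, -0.3]
gripper_width: 0.0602
finger_force: 0.0
t: 9.57
eef_pos: [0.3819, -0.1631, 0.1659]
tcp_rot: [-3.027, -0.838, -0.001]
ft_force: [0.4, -0.0, -0.7]
gripper_width: 0.0219
finger_force: 0.0
REL cm [ 4.05 -0.13 14.59] rv [-0.    -0.    -0.001] deg 0.1 t 9.57 q [-0.46 -0.18  2.21  0.    1.12  0.57] F [ 0.4 -0.  -0.7]
```

View pics/w4.png

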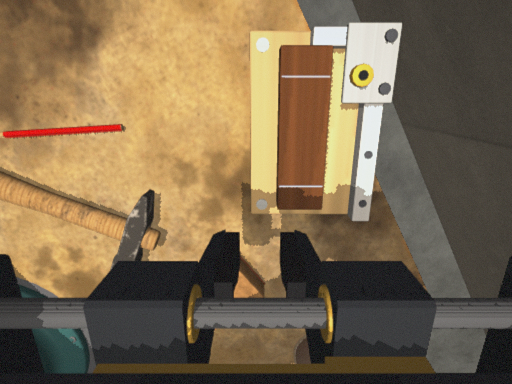

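```bash
python3 -m inch '4 -0.7 5 0 0 0 0; 4 -0.7 10 0 0 0 0; 4 -0.7 13 0 0 0 0; 4 -0.7 14.5 0 0 0 0; 4 -0.7 14.6 0 0 0 0'; python3 -m inch '0 0.6 0 0 0 0 0; 0 1.2 0 0 0 0 0; 0 1.8 0 0 0 0 0; 0 2.4 0 0 0 0 0; 0 3 0 0 0 0 0'
python3 - <<'E'
from h import *
c,x,y,F=jig((.5342,-.1844),-1.0292); rel(c-.0625*x-.079*y+[0,0,.008],F)
E
```

```text
t: 10.25
eef_pos: [0.4118, -0.1361, 0.0189]
tcp_rot: [-3.025, -0.839, 0.004]
ft_force: [1.0, 0.3, 0.3]
gripper_width: 0.0005
finger_force: 0.0
t: 10.88
eef_pos: [0.4281, -0.1626, 0.0204]
tcp_rot: [-3.027, -0.839, -0.0]
ft_force: [-0.2, 2.3, 1.0]
gripper_width: 0.0004
finger_force: 0.8
REL cm [0.06 1.09 0.04] rv [-0.    -0.    -0.001] deg 0.0 t 10.88 q [-0.42  0.11  2.24  0.    0.79  0.61] F [-0.2  2.3  1. ]
```

```bash
python3 -m inch '0 0.4 0 0 0 0 0; 0 0.7 0 0 0 0 0; 0 0.9 0 0 0 0 0'; python3 -m inch '0 0.15 0 0 0 0 0; 0 0.3 0 0 0 0 0'
python3 - <<'E'
from h import *
c,x,y,F=jig((.5342,-.1844),-1.0292); rel(c-.0625*x-.079*y+[0,0,.008],F)
g=shot("wrist","w5")
E
```

```text
t: 11.25
eef_pos: [0.4324, -0.1699, 0.02]
tcp_rot: [-3.027, -0.839, 0.001]
ft_force: [-1.8, 1.7, 2.6]
gripper_width: 0.0005
finger_force: 1.0
t: 11.5
eef_pos: [0.4339, -0.1724, 0.02]
tcp_rot: [-3.027, -0.839, 0.001]
ft_force: [-0.2, 1.0, 1.5]
gripper_width: 0.0005
finger_force: 1.0
REL cm [ 0.08 -0.05  0.  ] rv [-0.001  0.    -0.001] deg 0.1 t 11.5 q [-0.43  0.13  2.22  0.    0.79  0.6 ] F [-0.2  1.   1.5]
```

```bash
python3 -m inch '0 0.2 0 0 0 0 0; 0 0.4 0 0 0 0 0'; python3 -m inch '0 0.2 0 0 0 0 0; 0 0.3 0 0 0 0 0'
python3 - <<'E'
from h import *
c,x,y,F=jig((.5342,-.1844),-1.0292); rel(c-.0625*x-.079*y+[0,0,.008],F)
g=shot("wrist","w5")
E
```

```text
t: 11.8
eef_pos: [0.4344, -0.1732, 0.0199]
tcp_rot: [-3.021, -0.835, 0.004]
ft_force: [-5.3, 17.4, 13.8]
gripper_width: 0.0008
finger_force: 9.2
t: 12.05
eef_pos: [0.4344, -0.1732, 0.02]
tcp_rot: [-3.017, -0.833, 0.008]
ft_force: [-8.1, 26.0, 21.2]
gripper_width: 0.0005
finger_force: 13.9
REL cm [ 0.08 -0.15 -0.  ] rv [-0.013  0.001 -0.003] deg 0.8 t 12.05 q [-0.44  0.14  2.21  0.01  0.8   0.59] F [-8.1 26.  21.2]
```

View pics/w5.png

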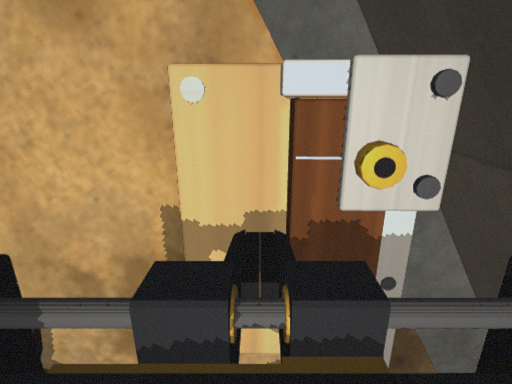

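```bash
python3 -m inch '0 -2.5 0 0 0 0 0; 0 -2.5 -4 0 0 0 0; -4 -1 -7 0 0 0 0; -8 2 -7 0 0 0 0; -10 3 -7 0 0 0 0'
python3 - <<'E'
from h import *
c,x,y,F=jig((.5342,-.1844),-1.0292); rel(c-.027*x-.178*y+[0,0,.009],F)
E
```

```text
t: 12.72
eef_pos: [0.3674, -0.2583, 0.0912]
tcp_rot: [3.025, 0.837, 0.002]
ft_force: [-0.1, 1.6, 0.5]
gripper_width: 0.0001
finger_force: 0.0
REL cm [ 0.3  -0.45  7.02] rv [ 0.003 -0.    -0.002] deg 0.2 t 12.72 q [-0.67 -0.02  2.22 -0.    0.94  0.36] F [-0.1  1.6  0.5]
```

```bash
python3 -m inch '0 -0.4 3 0 0 0 0; 0 -0.45 6 0 0 0 0; 0 -0.45 7 0 0 0 0; 0 -0.45 7 0 0 0 0'; python3 -m inch '0.4 0 0 0 0 0 0; 0.8 0 0 0 0 0 0; 1.2 0 0 0 0 0 0; 1.4 0 0 0 0 0 0'
python3 - <<'E'
from h import *
c,x,y,F=jig((.5342,-.1844),-1.0292); rel(c-.027*x-.160*y+[0,0,.009],F)
E
```

```text
t: 13.22
eef_pos: [0.3647, -0.2516, 0.0196]
tcp_rot: [-3.026, -0.839, 0.002]
ft_force: [-0.3, -0.9, -0.3]
gripper_width: 0.0004
finger_force: 0.0
t: 13.72
eef_pos: [0.3775, -0.2445, 0.0204]
tcp_rot: [3.027, 0.84, 0.0]
ft_force: [-0.1, 0.1, -0.1]
gripper_width: 0.0005
finger_force: 0.0
REL cm [ 0.53  0.22 -0.06] rv [ 0. -0. -0.] deg 0.0 t 13.72 q [-0.63  0.1   2.26  0.    0.79  0.4 ] F [-0.1  0.1 -0.1]
```

Continue in small steps until contact.

```bash
python3 -m inch '0.2 0 0 0 0 0 0; 0.4 0 0 0 0 0 0'; python3 -m inch '0.15 0 0 0 0 0 0; 0.3 0 0 0 0 0 0';  python3 -m inch '0.1 0 0 0 0 0 0; 0.2 0 0 0 0 0 0'
python3 - <<'E'
from h import *
c,x,y,F=jig((.5342,-.1844),-1.0292); rel(c-.027*x-.160*y+[0,0,.009],F)
E
```

```text
t: 13.98
eef_pos: [0.3804, -0.2425, 0.02]
tcp_rot: [-3.027, -0.839, 0.001]
ft_force: [-0.8, -0.5, 0.4]
gripper_width: 0.0006
finger_force: 0.6
t: 14.22
eef_pos: [0.3811, -0.242, 0.02]
tcp_rot: [3.026, 0.843, -0.007]
ft_force: [-12.0, -9.3, 6.3]
gripper_width: 0.0004
finger_force: 7.5
t: 14.48
eef_pos: [0.3811, -0.2419, 0.02]
tcp_rot: [3.026, 0.844, -0.013]
ft_force: [-18.2, -13.6, 9.1]
gripper_width: 0.0003
finger_force: 11.3
REL cm [ 0.08  0.27 -0.1 ] rv [-0.002  0.008  0.002] deg 0.5 t 14.47 q [-0.62  0.1   2.25 -0.01  0.79  0.42] F [-18.2 -13.6   9.1]
```

```bash
python3 -m inch '-1.5 0 0 0 0 0 0; -2 0 -5 0 0 0 0; -1 -2 -10 0 0 0 0; 0 -4 -16 0 0 0 0; 0 -4 -16 0 0 0 0'; python3 -m inch '0 0 0 0 0 0 0'
python3 - <<'E'
from h import *
c,x,y,F=jig((.5342,-.1844),-1.0292); g=shot("wrist"); z=np.array([0,0,1])
print(proj("wrist",[c-.045*x+.024*z,c-.045*x-.15*y+.024*z,c-.15*y+.024*z,c-.165*y+.018*z,c-.05*x+.018*z]).round(1))
cv2.imwrite("pics/w6.png",cv2.resize(g[0:250,180:480,::-1],None,fx=2.4,fy=2.4,interpolation=cv2.INTER_CUBIC))
E
```

```text
t: 15.1
eef_pos: [0.3671, -0.2067, 0.1853]
tcp_rot: [3.02, 0.839, 0.012]
ft_force: [0.6, -0.7, -0.5]
gripper_width: 0.0003
finger_force: 0.0
t: 15.22
eef_pos: [0.364, -0.2056, 0.1799]
tcp_rot: [-3.027, -0.84, -0.0]
ft_force: [0.5, 0.9, -0.6]
gripper_width: 0.0005
finger_force: 0.0
[[ 2.892e+02 -2.000e+00]
 [ 2.846e+02  1.702e+02]
 [ 3.295e+02  1.702e+02]
 [ 3.272e+02  1.828e+02]
 [ 2.827e+02  1.000e-01]]
```

View pics/w6.png

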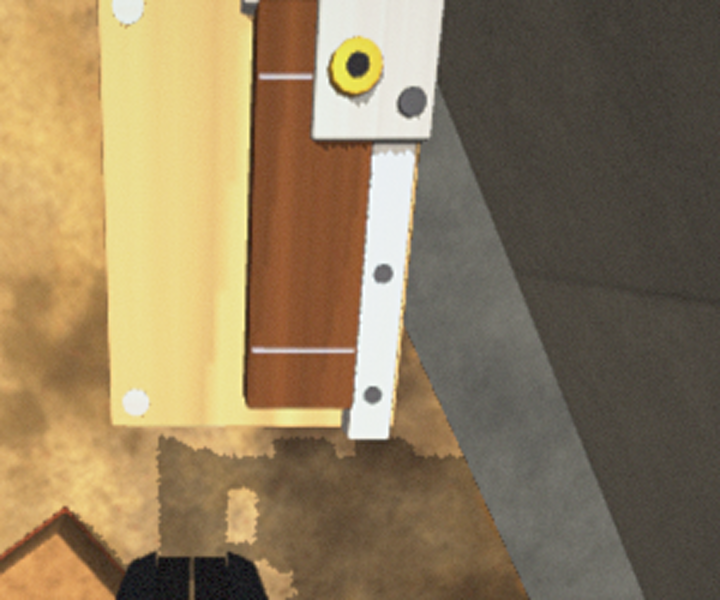

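Run:
```python
from h import *
c,x,y,F=jig((.5342,-.1844),-1.0292); rel(c-.075*x-.088*y+[0,0,.008],F)
```

```text
REL cm [ 6.94 -0.46 15.87] rv [-0.002  0.001 -0.001] deg 0.1 t 15.28 q [-0.57 -0.19  2.19  0.    1.15  0.46] F [-0.4 -0.5 -0.1]
```

```bash
python3 -m inch '4 -0.5 0 0 0 0 0; 6.9 -0.5 5 0 0 0 0; 6.9 -0.5 10 0 0 0 0; 6.9 -0.5 14 0 0 0 0; 6.9 -0.5 15.8 0 0 0 0'; python3 -m inch '0 0.4 0 0 0 0 0; 0 0.8 0 0 0 0 0; 0 1.1 0 0 0 0 0; 0 1.3 0 0 0 0 0'; python3 -m inch '0 0.15 0 0 0 0 0; 0 0.3 0 0 0 0 0'
python3 - <<'E'
from h import *
c,x,y,F=jig((.5342,-.1844),-1.0292); rel(c-.0625*x-.088*y+[0,0,.008],F)
E
```

```text
t: 15.9
eef_pos: [0.4163, -0.1641, 0.0168]
tcp_rot: [-3.021, -0.837, 0.012]
ft_force: [-0.1, -0.0, 0.0]
gripper_width: 0.0005
finger_force: 0.0
t: 16.4
eef_pos: [0.428, -0.1772, 0.023]
tcp_rot: [-3.027, -0.838, -0.002]
ft_force: [-0.8, 5.5, 4.8]
gripper_width: 0.0005
finger_force: 2.7
t: 16.65
eef_pos: [0.428, -0.1773, 0.0228]
tcp_rot: [-3.023, -0.836, 0.002]
ft_force: [-3.9, 14.5, 13.3]
gripper_width: 0.0004
finger_force: 8.0
REL cm [-0.06 -0.16  0.28] rv [-0.006 -0.    -0.002] deg 0.3 t 16.65 q [-0.45  0.12  2.23  0.    0.8   0.58] F [-3.9 14.5 13.3]
```

Firm against the fence (same stopping place as before). Back off, check, and hand in.

```bash
python3 -m inch '0 -1.5 0 0 0 0 0; -2 -3 -5 0 0 0 0; -5 -4 -12 0 0 0 0; -5 -4 -17 0 0 0 0; -5 -4 -17 0 0 0 0'; python3 -m inch '0 0 0 0 0 0 0; 0 0 0 0 0 0 0'
python3 - <<'E'
from h import *
c,x,y,F=jig((.5342,-.1844),-1.0292); g=shot("wrist"); z=np.array([0,0,1])
print(proj("wrist",[c-.045*x+.024*z,c-.045*x-.15*y+.024*z,c-.15*y+.024*z,c-.165*y+.018*z,c-.05*x+.018*z]).round(1)-[130,0])
cv2.imwrite("pics/w7.png",cv2.resize(g[0:240,130:450,::-1],None,fx=2.5,fy=2.5,interpolation=cv2.INTER_CUBIC))
E
```

```text
t: 17.27
eef_pos: [0.3685, -0.1731, 0.1981]
tcp_rot: [3.019, 0.836, 0.014]
ft_force: [0.8, -0.2, -1.2]
gripper_width: 0.0004
finger_force: 0.0
t: 17.52
eef_pos: [0.3643, -0.1703, 0.1902]
tcp_rot: [-3.025, -0.839, 0.004]
ft_force: [-0.3, -0.3, -1.1]
gripper_width: 0.0002
finger_force: 0.0
[[190.5  25.5]
 [181.5 184.7]
 [224.  184.7]
 [221.  196.2]
 [183.8  26.9]]
```

View pics/w7.png

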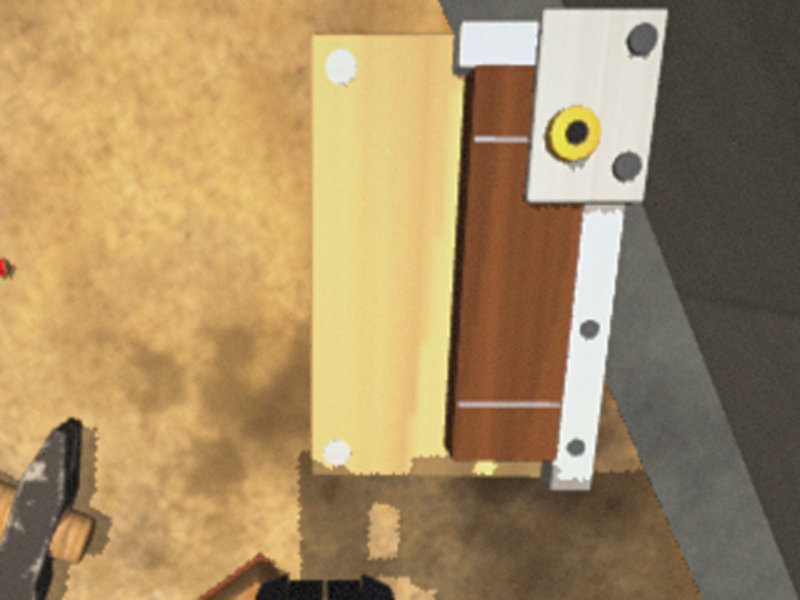

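The blank sits at the stop (far-left corner at 474,65) and along the fence (near-left corner at 450,460), both within 1.5 px of the home position I projected into the picture. Handing in.

```bash
python3 -c "
from rig import manip
print(manip.job_done())"
```

```text
the job is handed in; nothing more can be done
None
```

The blank lies flat in the jig under the bush plate, against the back fence and end stop (last picture: within about 1.5 px of home), released and handed in at about 17.6 s; I kept the arm clear of the tape and tin but did not re-check them.

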